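Fill the bone-blank fixture and lock its collar

ROBOT

A 6-joint arm with a two-finger parallel gripper is mounted at the origin on the work surface. World frame = base frame: x ahead of the robot, y to its left, z up, the work surface at z = 0. Lengths are in m, angles in rad, forces in N, time in s.
With the tool pointing down it reaches from about 0.3 to 0.875 m from the base axis. Payload 6.4 kg.
Tool frame: the origin (TCP) lies midway between the tips of the shut fingers; the grasp point (between the pads) lies 19 mm behind it; z points along the fingers, y is the line along which they close (so a half turn about z gives the same grasp; the last joint's range is limited). The gripper opens to 85 mm and grips with 20 to 120 N. Pads are 22 mm wide; open, the fingers measure 114 mm over their backs; the gripper's body (76 mm by 85 mm) begins 54 mm behind the grasp point. The pads swing forward as they close: fully open they stand 13 mm farther back than shut.
Start: joints at [-1.379, 0.181, 1.607, -0, 1.354, -0.206], TCP at [0.223, -0.53, 0.231] pointing down, gripper open.
Joint ranges: [-2.99, 2.99], [-0.89, 2.07], [0.3, 2.58], [-1.14, 4.28], [0, 2.63], [-3.12, 3.12]. Speed limits (rad/s): [2.57, 2.57, 3.01, 3.14, 3.14, 3.14].

INTERFACE

Orientations are given as a unit quaternion [w, x, y, z].
In Python, from bench import * gives the robot as it stands.
- The arm moves only by the tool play_rows, never from a script. Its argument "plan" is a list of rows, each a list of 3 entries, a list of its own where there are three numbers: the finger opening in mm, from 0 to 85.4, then the shift along the tool's x, y, z normalised to -1 to 1, where 1 is 40 cm, then the turn about the tool's z normalised to -1 to 1, where 1 is pi rad. A call has 1 to 10 rows; each row is the pose to reach, as a shift and turn from the pose commanded when the call began, along the tool's axes at that moment, turning the shorter way round; what a row does not reach only later rows make up. A row lasts 1/10 s, in which the tool goes at most 50 mm and 8.59 degrees, less where a joint would pass 70% of its speed; a pose out of reach is approached as far as the arm can. A call with a number of a shift or a turn outside -1 to 1 is refused whole. A call with a gripper value outside its range is refused whole. The fingers move at their own pace and stop on an object; the grip force is fixed at half the most. Time passes only in rows, so rows that repeat a pose let the fingers close. It gives the time, the measured TCP pose, the force, the opening and the grip force at its end, in the units of the state.
- get_obs(): the state, without advancing time (a new reading comes with each control period).
- camera(name): name is "scene" or "side" or "wrist"; returns a dict with "image" (384x512x3 uint8, red, green, blue), "range_z" (384x512 float32, m along the optical axis (not along the pixel's ray), 0 where there is no reading), "intrinsics" (3x3 intrinsics, pixels), "rvec" (rotation vector, rad) and "tvec" (3), from world to camera coordinates, as OpenCV has them; the wrist camera has in their place "T_tool_cam" (4x4, takes a point from camera to tool coordinates, whose origin is the TCP and whose axes are the flange's). Camera axes: x right, y down, z forward; pixel columns grow to the right and rows downward; lengths in m; the calibration is good to about 2 mm. A picture is of the moment at which its call begins: read the wrist's pose just before it.
- hand_in(): hands the job in; it is judged then, once.
Trained networks look in a picture, given as the dict that the camera call returned (one of the last four; its "shot" number tells which), for a name from the list of things; names that differ only in an ending like _2 or _b are one class to them, and where a whole thing is asked for, a point or a joint stands for the part that bears it (a point fixed in the world has none). Each returns a list of dicts, best first, with "conf" (0 to 1); they miss things now and then, are a little off and sometimes report something else, mostly with a low value. They report only what shows in the picture. A call takes as long as a camera call.
- search_frame(picture, label): "rect" ([centre column, centre row, width, height] in pixels, round what is visible of it).
- masks_of(picture, label): "mask" (384x512 bool, what is visible of it) and "rect" ([centre column, centre row, width, height] in pixels, round what is visible of it).
The state is a dict: "time_s": time; "q": joint angles; "dq": joint speeds; "joint_efforts": joint torques, N m; "eef_pos": TCP position; "eef_rot": TCP orientation; "wrist_force": force on the tool from outside, world axes, zero at the start; "torque": the same for the moment, N m; "opening": opening from 0.0 (shut) to 1.0 (fully open); "grasp_force": force on a finger pad.
Only numpy, scipy, OpenCV 4.12 (cv2) and the standard library are available. Lean on these libraries where they do the work, as an engineer would, in place of code of your own. Each camera call takes 0.05 s, during which the arm holds its last target. There are 200 camera calls.

TASK

Turn the brass lock collar so that its wings clear the pockets, lay a spare bone blank from the drawer flat in each empty pocket, then turn the collar until the red end of its grip bar points along the red line, so that it locks all four blanks. Leave the two blanks already in their pockets, the bamboo plug, the tools and the standing flute joint where they are.

Things in the scene. Friction and masses are not known exactly. Their poses are not given: they have to be found in the camera images.
- fixture: fixed dark wooden plate 250 (x) x 150 (y) x 18 mm, origin under its centre on the worktop; four pockets round a lock collar. Locked mark: a red line on its top along its own +x, 54 to 116 mm from the centre. The collar's four wings are 20 mm wide, end 64 mm from the axis, undersides 33 and tops 39 mm above the worktop (3 mm over a seated blank).
- collar (a joint): brass lock collar turning on a vertical axis at the plate's centre; rad, anticlockwise from above, stops at 0 and 1.571. At 0 and 1.571 its four wings (at right angles) lie along the plate's x and y in the gaps between the pockets: open (clear within 0.3 of a stop). At 0.785 a wing covers each pocket's inner corner and the bar's red end points along the red line: locked.
- collar_grip (a point): on the collar's axis at half height of its grip bar, 54 mm above the worktop. Bar 76 mm long, centred on the axis, 14 mm wide, from 41 to 67 mm above the worktop, dark steel with one red end. Axes turn with the collar (equal to the plate's at joint 0), x and y along the wings; the red end points 45 degrees clockwise (from above) of this x axis.
- pocket0 (a point): centre of the floor of the pocket at (70, 42) mm in the plate's frame; axes as the plate's. Pocket 88 (x) x 28 (y) mm, 8 mm deep, floor 10 mm above the worktop, open above; a seated blank stands 12 mm proud.
- pocket1 (a point): centre of the floor of the pocket at (70, -42) mm in the plate's frame; axes as the plate's. Pocket 88 (x) x 28 (y) mm, 8 mm deep, floor 10 mm above the worktop, open above; a seated blank stands 12 mm proud.
- pocket2 (a point): centre of the floor of the pocket at (-70, 42) mm in the plate's frame; axes as the plate's. Pocket 88 (x) x 28 (y) mm, 8 mm deep, floor 10 mm above the worktop, open above; a seated blank stands 12 mm proud.
- pocket3 (a point): centre of the floor of the pocket at (-70, -42) mm in the plate's frame; axes as the plate's. Pocket 88 (x) x 28 (y) mm, 8 mm deep, floor 10 mm above the worktop, open above; a seated blank stands 12 mm proud.
- blank_a: cream bone blank, a plain bar 84 (own x) x 24 (y) x 20 (z) mm, about 70 g; origin at the centre of its underside; all four blanks are alike; starts in a pocket
- blank_b: cream bone blank, a plain bar 84 (own x) x 24 (y) x 20 (z) mm, about 70 g; origin at the centre of its underside; all four blanks are alike; starts in a pocket
- blank_c: cream bone blank, a plain bar 84 (own x) x 24 (y) x 20 (z) mm, about 70 g; origin at the centre of its underside; all four blanks are alike; a spare, starts in the drawer
- blank_d: cream bone blank, a plain bar 84 (own x) x 24 (y) x 20 (z) mm, about 70 g; origin at the centre of its underside; all four blanks are alike; a spare, starts in the drawer
- drawer: fixed wooden drawer half out of a low carcass; origin on the worktop under the tray's centre. Tray inside 160 (x) x 210 (y) mm, floor 6 mm, walls 42 mm above the worktop; front board 53 mm high at x = -86, knob to x = -126 mm; carcass 62 mm high, 244 wide, x = 82 to 212 mm. In it three things lie side by side, roughly along its x, 62 mm apart.
- plug: split bamboo node plug, yellow-brown, rounded top, 80 x 24 x 24 mm, lying in the drawer along its own x, origin under its centre; not to be moved
- caliper: brass sliding caliper 170 x 60 x 8 mm lying on the drawer carcass; leave alone
- sanding_block: hinoki sanding block 115 x 58 x 34 mm, origin under its centre; leave alone
- scraper: black iron scraper 173 mm long, 16 mm thick, lying along its own x beyond the plate; leave alone
- flute_joint: bamboo flute joint standing upright, 42 mm diameter, 190 mm tall, origin at the centre of its foot; beyond the plate, easily knocked over; leave alone

How it is judged:
On the way, in this order (a step that is already met when the one before it is completed fails the run):
1. the collar's wings are turned clear of the pockets (within 0.3 rad of either stop) ((value of joint collar below 0.3 rad or value of joint collar above 1.27 rad)), for 0.1 s.
2. all four pockets hold a flat-lying blank while the collar is not locked (((horizontal distance between blank_c and pocket0 below 0.005 m and z of blank_c in the frame of pocket0 between -0.003 and 0.003 m and angle between the x axis of blank_c and the x axis of pocket0, either way round below 0.12 rad) or (horizontal distance between blank_c and pocket1 below 0.005 m and z of blank_c in the frame of pocket1 between -0.003 and 0.003 m and angle between the x axis of blank_c and the x axis of pocket1, either way round below 0.12 rad) or (horizontal distance between blank_c and pocket2 below 0.005 m and z of blank_c in the frame of pocket2 between -0.003 and 0.003 m and angle between the x axis of blank_c and the x axis of pocket2, either way round below 0.12 rad) or (horizontal distance between blank_c and pocket3 below 0.005 m and z of blank_c in the frame of pocket3 between -0.003 and 0.003 m and angle between the x axis of blank_c and the x axis of pocket3, either way round below 0.12 rad)) and ((horizontal distance between blank_d and pocket0 below 0.005 m and z of blank_d in the frame of pocket0 between -0.003 and 0.003 m and angle between the x axis of blank_d and the x axis of pocket0, either way round below 0.12 rad) or (horizontal distance between blank_d and pocket1 below 0.005 m and z of blank_d in the frame of pocket1 between -0.003 and 0.003 m and angle between the x axis of blank_d and the x axis of pocket1, either way round below 0.12 rad) or (horizontal distance between blank_d and pocket2 below 0.005 m and z of blank_d in the frame of pocket2 between -0.003 and 0.003 m and angle between the x axis of blank_d and the x axis of pocket2, either way round below 0.12 rad) or (horizontal distance between blank_d and pocket3 below 0.005 m and z of blank_d in the frame of pocket3 between -0.003 and 0.003 m and angle between the x axis of blank_d and the x axis of pocket3, either way round below 0.12 rad)) and angle between each of blank_c, blank_d's own z axis and vertical below 0.12 rad and distance of each of blank_a, blank_b from where it was at the start of the episode below 0.006 m and not (value of joint collar between 0.695 and 0.875 rad)), for 0.2 s.
3. the collar is turned to its locked mark with all four pockets filled (((horizontal distance between blank_c and pocket0 below 0.005 m and z of blank_c in the frame of pocket0 between -0.003 and 0.003 m and angle between the x axis of blank_c and the x axis of pocket0, either way round below 0.12 rad) or (horizontal distance between blank_c and pocket1 below 0.005 m and z of blank_c in the frame of pocket1 between -0.003 and 0.003 m and angle between the x axis of blank_c and the x axis of pocket1, either way round below 0.12 rad) or (horizontal distance between blank_c and pocket2 below 0.005 m and z of blank_c in the frame of pocket2 between -0.003 and 0.003 m and angle between the x axis of blank_c and the x axis of pocket2, either way round below 0.12 rad) or (horizontal distance between blank_c and pocket3 below 0.005 m and z of blank_c in the frame of pocket3 between -0.003 and 0.003 m and angle between the x axis of blank_c and the x axis of pocket3, either way round below 0.12 rad)) and ((horizontal distance between blank_d and pocket0 below 0.005 m and z of blank_d in the frame of pocket0 between -0.003 and 0.003 m and angle between the x axis of blank_d and the x axis of pocket0, either way round below 0.12 rad) or (horizontal distance between blank_d and pocket1 below 0.005 m and z of blank_d in the frame of pocket1 between -0.003 and 0.003 m and angle between the x axis of blank_d and the x axis of pocket1, either way round below 0.12 rad) or (horizontal distance between blank_d and pocket2 below 0.005 m and z of blank_d in the frame of pocket2 between -0.003 and 0.003 m and angle between the x axis of blank_d and the x axis of pocket2, either way round below 0.12 rad) or (horizontal distance between blank_d and pocket3 below 0.005 m and z of blank_d in the frame of pocket3 between -0.003 and 0.003 m and angle between the x axis of blank_d and the x axis of pocket3, either way round below 0.12 rad)) and angle between each of blank_c, blank_d's own z axis and vertical below 0.12 rad and distance of each of blank_a, blank_b from where it was at the start of the episode below 0.006 m and value of joint collar between 0.695 and 0.875 rad), for 0.2 s.
At the end, for the whole second after the job is handed in: both spares lie flat in pockets (within 5 mm of the centre, 3 mm in height, 0.12 rad in direction and tilt), the other two blanks within 6 mm of where they were, so all four pockets are filled; the collar within 0.09 rad of its locked mark (0.785 rad); all at rest (all of step 3 and linear speed of each of blank_a, blank_b, blank_c, blank_d below 0.02 m/s and velocity of joint collar between -0.05 and 0.05 rad/s); the robot touches nothing.
It fails at once if the caliper, sanding block or scraper is moved more than 20 mm (distance of any of caliper, sanding_block, scraper from where it was at the start of the episode above 0.02 m).
It fails at once if the standing flute joint is moved more than 20 mm or tipped (distance of flute_joint from where it was at the start of the episode above 0.02 m or angle between flute_joint's own z axis and vertical above 0.3 rad).
It fails at once if the bamboo plug is moved more than 20 mm (distance of plug from where it was at the start of the episode above 0.02 m).
It fails at once if a blank that was already in its pocket is moved more than 12 mm (distance of any of blank_a, blank_b from where it was at the start of the episode above 0.012 m).
It also fails if it takes over 72 s, if anything falls off the work surface, if the arm or the gripper's body presses on something with over 40 N, if the wrist force passes 120 N, or if a joint passes its speed limit or range.

## Working session

There is one attempt and no reset: what is moved stays moved. The work goes in short steps, Python scripts to look and compute and a tool call to move; the robot and the scene stay as the last step left them, time stands still between calls to the robot, and variables do not carry over. Pictures are saved under pics/ and viewed, at most 10 in all, crops included, and the job is handed in when it is done.

Besides the shell and the picture viewer there is one more tool, called by a JSON object that holds its "op" and its "data". play_rows: Moves the arm, as the interface text tells. Its arguments: {"type":"object","properties":{"plan":{"type":"array","items":{"type":"array"}}},"required":["plan"]}

```bash
mkdir -p pics
cat > h.py <<'E'
from bench import *
import numpy as np, cv2
def cam(name):
    o=get_obs(); c=camera(name); K=np.array(c["intrinsics"])
    if name=="wrist":
        w,x,y,z=o["eef_rot"]
        from scipy.spatial.transform import Rotation as R
        T=np.eye(4);T[:3,:3]=R.from_quat([x,y,z,w]).as_matrix();T[:3,3]=o["eef_pos"]
        c["Twc"]=T@np.array(c["T_tool_cam"])
    else:
        T=np.eye(4);T[:3,:3]=cv2.Rodrigues(np.array(c["rvec"],float))[0];T[:3,3]=np.ravel(c["tvec"])
        c["Twc"]=np.linalg.inv(T)
    return c
def cloud(c):
    K=np.array(c["intrinsics"]);z=c["range_z"];v,u=np.mgrid[0:384,0:512]
    P=np.stack([(u-K[0,2])/K[0,0]*z,(v-K[1,2])/K[1,1]*z,z],-1)
    W=P@c["Twc"][:3,:3].T+c["Twc"][:3,3]; W[z==0]=np.nan
    return W
def save(c,n): cv2.imwrite(f"pics/{n}.png",cv2.cvtColor(c["image"],cv2.COLOR_RGB2BGR))
E
python3 - <<'E'
from h import *
print(get_obs())
a=cam("scene");b=cam("side")
im=np.hstack([a["image"],b["image"]]);
cv2.imwrite("pics/a.png",cv2.cvtColor(cv2.resize(a["image"],(800,600)),cv2.COLOR_RGB2BGR))
cv2.imwrite("pics/b.png",cv2.cvtColor(cv2.resize(b["image"],(800,600)),cv2.COLOR_RGB2BGR))
for n,c in(("scene",a),("side",b)):
    W=cloud(c);print(n,c["Twc"][:3,3])
    for l in["fixture","collar","blank_a","plug","drawer","flute_joint","scraper","sanding_block","caliper"]:
        for d in masks_of(c,l)[:5]:
            p=W[d["mask"]];p=p[~np.isnan(p[:,0])]
            if len(p): print(l,round(d["conf"],2),np.round(d["rect"]),np.round(np.median(p,0),3),np.round(np.percentile(p,2,0),3),np.round(np.percentile(p,98,0),3))
E
```

```text
{'time_s': 0.0, 'q': array([-1.37929592e+00,  1.81508027e-01,  1.60800201e+00,  5.59038931e-06,
        1.35378706e+00, -2.06314233e-01]), 'dq': array([-2.09070621e-04, -7.26397083e-05,  2.93600252e-04, -3.50354325e-04,
       -8.18324465e-04, -5.12414583e-04]), 'joint_efforts': array([-8.37608059e-05, -4.44877267e+01, -3.51339054e+01, -3.59771011e-04,
        8.98838363e-03,  1.20761786e-05]), 'eef_pos': array([ 0.22266237, -0.52954972,  0.23040561]), 'eef_rot': array([-8.52177429e-04,  9.80282838e-01,  1.97597649e-01,  9.04131610e-06]), 'wrist_force': array([ 0.18030996,  0.00703706, -0.14238626]), 'torque': array([ 0.02622303, -0.01128604,  0.03420428]), 'grasp_force': 0.0, 'opening': 1.001550768259865}
scene [ 1.24026349 -0.51861891  0.6417756 ]
fixture 0.82 [188. 226. 101.  64.] [ 0.568 -0.233  0.017] [ 0.42  -0.318  0.003] [ 0.672 -0.13   0.065]
collar 0.67 [186. 216.  49.  34.] [ 0.548 -0.229  0.04 ] [ 0.484 -0.275  0.018] [ 0.595 -0.168  0.067]
blank_a 0.73 [157. 214.  23.  17.] [ 0.486 -0.287  0.028] [ 0.452 -0.303  0.017] [ 0.527 -0.268  0.031]
blank_a 0.65 [315. 154.  25. 
[... 2216 characters left out ...]
 [210. 130. 118.  89.] [0.567 0.248 0.039] [0.391 0.14  0.002] [0.705 0.393 0.065]
drawer 0.57 [183. 128.  27.  21.] [0.482 0.318 0.023] [0.446 0.304 0.006] [0.52  0.339 0.03 ]
flute_joint 0.71 [198. 150.  26.  14.] [0.505 0.194 0.024] [0.468 0.185 0.007] [0.547 0.219 0.029]
flute_joint 0.64 [304. 161.  24.  58.] [ 0.761 -0.011  0.119] [ 0.746 -0.018  0.003] [0.786 0.017 0.192]
scraper 0.92 [318. 232.  32.  50.] [ 0.762 -0.177  0.01 ] [ 0.748 -0.253 -0.001] [ 0.781 -0.086  0.019]
sanding_block 0.7 [304. 161.  24.  58.] [ 0.761 -0.011  0.116] [ 0.746 -0.018  0.001] [0.823 0.074 0.192]
sanding_block 0.65 [272. 354.  56.  49.] [ 0.539 -0.472  0.033] [ 0.484 -0.502  0.002] [ 0.597 -0.434  0.037]
```

View pics/a.png

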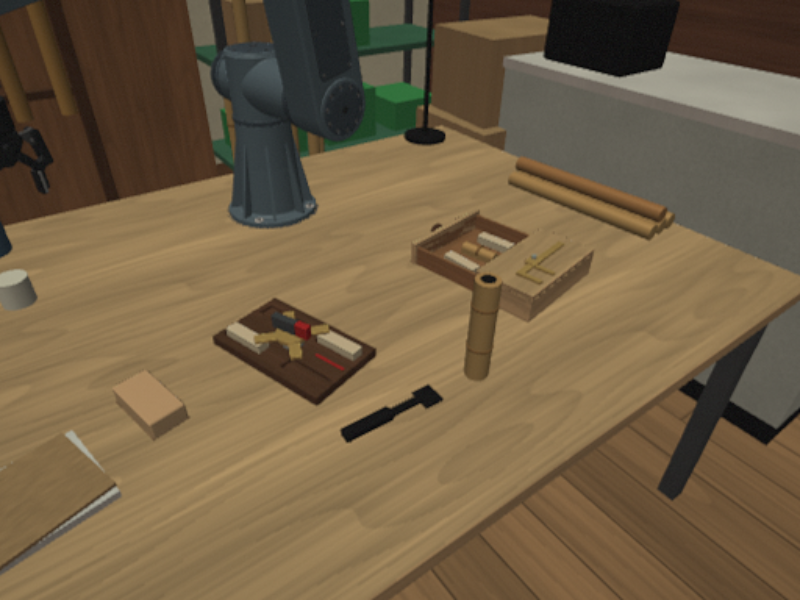

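View pics/b.png

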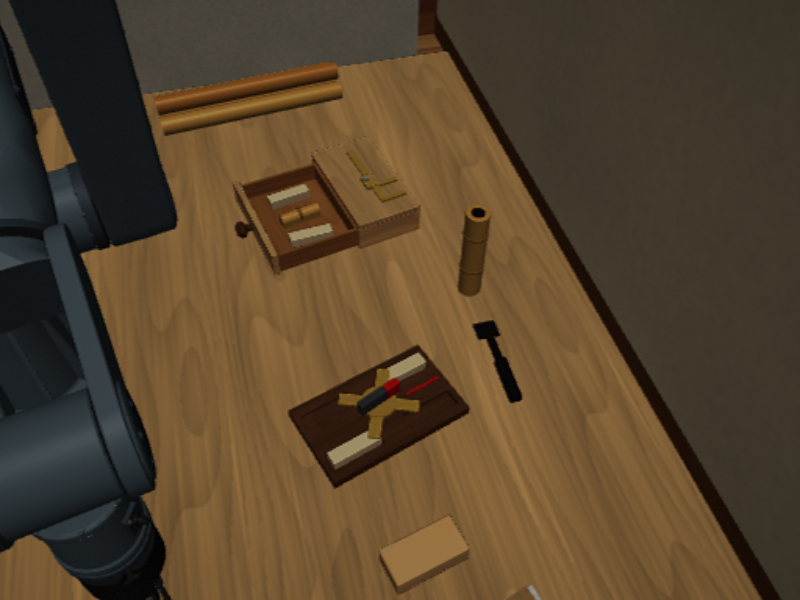

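The scene view shows the plate around (295,350) px, with filled pockets at (248,338) and (338,345), the collar locked and its red end at (303,330) towards the red line. The drawer at (480,250) holds two blanks with the plug between them. Next I'll look from above with the wrist camera.

```bash
cat >> h.py <<'E'
from scipy.spatial.transform import Rotation as Rt
def go(p,yaw=None,start=None):
    """world target TCP p, yaw of tool x -> tool shifts (units) and turn; prints"""
    o=get_obs();w,x,y,z=o["eef_rot"];M=Rt.from_quat([x,y,z,w]).as_matrix()
    p0=o["eef_pos"] if start is None else start
    y0=np.arctan2(M[1,0],M[0,0]); s=M.T@(np.array(p)-p0)/0.4
    t=0 if yaw is None else -((yaw-y0+np.pi/2)%np.pi-np.pi/2)/np.pi
    print("p0",np.round(p0,4),"yaw0",round(y0,4),"-> shift",np.round(s,4),"turn",round(t,4), "rows>=",round(max(np.linalg.norm(s)*8,abs(t)*180/8.59),1))
    return s,t
E
python3 - <<'E'
from h import *
c=cam("wrist");print(np.round(c["T_tool_cam"],3),c["intrinsics"])
T=np.array(c["T_tool_cam"])
o=get_obs();w,x,y,z=o["eef_rot"];M=Rt.from_quat([x,y,z,w]).as_matrix()
go([0.54,-0.225,0.30])
print(M@T[:3,3])
go(np.array([0.54,-0.225,0.30])-(M@T[:3,3])*[1,1,0])
E
```

```text
[[ 0.001 -0.962 -0.274  0.07 ]
 [ 1.     0.001  0.    -0.001]
 [-0.    -0.274  0.962 -0.142]
 [ 0.     0.     0.     1.   ]] [[279.61495729   0.         253.58588284]
 [  0.         279.61495729 190.06556509]
 [  0.           0.           1.        ]]
p0 [ 0.2228 -0.5301  0.2313] yaw0 0.3978 -> shift [ 1.0266 -0.396  -0.1718] turn 0 rows>= 8.9
[0.06451937 0.02783224 0.14174838]
p0 [ 0.2228 -0.5301  0.2313] yaw0 0.3978 -> shift [ 0.851  -0.3943 -0.1718] turn 0 rows>= 7.6
```

{"op": "play_rows", "data": {"plan": [[85,[0.5,-0.2,-0.1],0],[85,[1.0,-0.4,-0.15],0],[85,[1.0,-0.4,-0.15],0],[85,[1.0,-0.4,-0.15],0],[85,[1.0,-0.4,-0.15],0],[85,[1.0,-0.4,-0.15],0],[85,[1.0,-0.4,-0.15],0],[85,[1.0,-0.4,-0.15],0],[85,[1.0,-0.4,-0.15],0],[85,[1.0,-0.4,-0.15],0]]}}

```text
time_s: 2.05
eef_pos: [0.5323, -0.2243, 0.2922]
eef_rot: [0.0, 0.98, 0.2, 0.001]
wrist_force: [-0.0, 0.1, -0.5]
opening: 0.995
grasp_force: 0.0
```

Run:
```python
from h import *
c=cam("wrist");save(c,"c");np.savez("c.npz",im=c["image"],W=cloud(c),Twc=c["Twc"],K=c["intrinsics"])
print(get_obs()["eef_pos"])
W=cloud(c)
for l in["fixture","collar","blank_a"]:
    for d in masks_of(c,l)[:5]:
        p=W[d["mask"]];p=p[~np.isnan(p[:,0])]
        print(l,round(d["conf"],2),np.round(d["rect"]),np.round(np.median(p,0),3))
        if l=="blank_a":
            q=p[np.abs(p[:,2]-np.median(p[:,2]))<.004];r=cv2.minAreaRect((q[:,:2]*1000).astype(np.float32));print(r)
```

```text
[ 0.53077865 -0.22599131  0.2915304 ]
fixture 0.96 [255. 149. 119. 172.] [ 0.551 -0.215  0.017]
fixture 0.51 [  7.  66.  11. 132.] [0.505 0.152 0.006]
collar 0.56 [256. 148. 121. 172.] [ 0.551 -0.215  0.017]
collar 0.55 [253. 155.  70.  73.] [ 0.54  -0.218  0.039]
blank_a 0.79 [227.  97.  24.  58.] [ 0.599 -0.155  0.029]
((597.425537109375, -154.76724243164062), (70.82083892822266, 23.915712356567383), 17.60114097595215)
blank_a 0.77 [274. 209.  21.  47.] [ 0.475 -0.281  0.029]
((476.409912109375, -281.33746337890625), (70.0669937133789, 24.10070037841797), 17.667566299438477)
```

View pics/c.png

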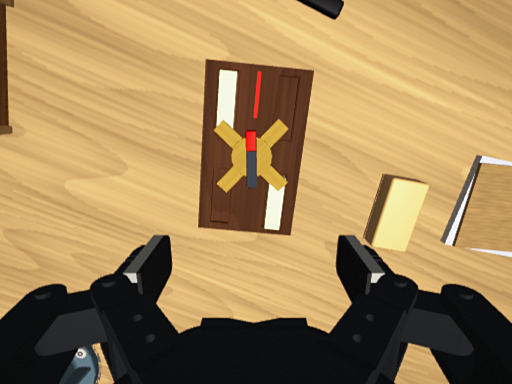

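The wrist view shows the plate upright at (255,148). Its red line is at (257,95), with blanks in the upper-left pocket (pocket0) and lower-right pocket (pocket3), so pocket1 and pocket2 are empty. The collar is near the locked position. Next I'll fit the plate and the bar.

```bash
cat >> h.py <<'E'
def onz(c,uv,z):
    K=np.array(c["intrinsics"]);uv=np.atleast_2d(uv).astype(float)
    d=np.c_[(uv-K[[0,1],[2,2]])/K[0,0],np.ones(len(uv))]@c["Twc"][:3,:3].T;o=c["Twc"][:3,3]
    return o[:2]+d[:,:2]*((z-o[2])/d[:,2])[:,None]
def rect(p):
    (x,y),(w,h),a=cv2.minAreaRect((p*1000).astype(np.float32))
    if w<h: w,h,a=h,w,a-90 if a>0 else a+90
    a=(a+90)%180-90
    return np.round([x,y,w,h,a],2)
def big(m):
    n,l,s,_=cv2.connectedComponentsWithStats(m.astype(np.uint8)); return l==1+np.argmax(s[1:,4])
def plate(c):
    """plate: seed from the depth at 18 mm, edges from colour"""
    W=cloud(c);d=masks_of(c,"fixture")[0]
    m=d["mask"]&(np.abs(W[...,2]-np.nanmedian(W[...,2][d["mask"]]))<.006)
    m=big(cv2.morphologyEx(m.astype(np.uint8),cv2.MORPH_OPEN,np.ones((2,2))))
    v,u=np.nonzero(m);zt=np.nanmedian(W[...,2][m]);print("plate top z",round(zt,4))
    return rect(onz(c,np.c_[u,v],0.018))
def colours(c):
    W=cloud(c);im=c["image"].astype(int);r,g,b=im[...,0],im[...,1],im[...,2]
    red=(r>120)&(g<60)&(b<60)
    return W,red
E
python3 - <<'E'
from h import *
for n in("wrist","scene","side"):
    c=cam(n);print(n,plate(c))
    W,red=colours(c)
    near=np.hypot(W[...,0]-.54,W[...,1]+.22)<.15
    line=red&near&(W[...,2]<.03);end=red&near&(W[...,2]>.058)
    print(" line n",line.sum(),rect(onz(c,np.argwhere(line)[:,::-1],.018)))
    print(" red end n",end.sum(),"z",np.round(np.nanmedian(W[end][:,2]),4),np.round(W[end].mean(0),4))
    bar=near&(W[...,2]>.060)
    print(" bar",bar.sum(),"z",np.round(np.nanmedian(W[bar][:,2]),4),rect(onz(c,np.argwhere(bar)[:,::-1],.067)))
E
```

```text
plate top z 0.0173
wrist [ 536.37 -219.9   250.3   149.84   17.74]
 line n 226 [ 609.56 -195.18   83.14    6.77   17.52]
 red end n 212 z 0.0662 [ 0.561  -0.2077  0.0661]
 bar 44057 z 0.3685 [ 380.4  -293.32  865.42  423.61  -67.16]
plate top z 0.0167
scene [ 549.95 -224.75  250.22  149.95   18.28]
 line n 30 [ 618.81 -193.92   58.82    4.77   17.76]
 red end n 28 z 0.0666 [ 0.5618 -0.2117  0.0666]
 bar 4932 z 0.4431 [-1264.56   551.03  3994.58   452.51   -20.48]
plate top z 0.0175
side [ 539.8  -224.48  251.2   152.91   17.46]
 line n 29 [ 619.18 -193.13   58.55    3.72   17.71]
 red end n 42 z 0.0657 [ 0.5614 -0.2093  0.0662]
 bar 15381 z 0.6213 [ 636.87  408.66 1306.37  498.45  -89.86]
```

Run:
```python
from h import *
go([0.5375,-0.2195,0.15],np.radians(22.8))
```

```text
p0 [ 0.5291 -0.2284  0.2913] yaw0 0.3963 -> shift [ 0.0281 -0.0124  0.3532] turn -0.0005 rows>= 2.8
```

{"op": "play_rows", "data": {"plan": [[85,[0.028,-0.012,0.12],0],[85,[0.028,-0.012,0.24],0],[85,[0.028,-0.012,0.353],0],[85,[0.028,-0.012,0.353],0],[85,[0.028,-0.012,0.353],0],[85,[0.028,-0.012,0.353],0]]}}

```text
time_s: 3.15
eef_pos: [0.5397, -0.2202, 0.1533]
eef_rot: [0.002, 0.98, 0.197, 0.002]
wrist_force: [0.4, 0.8, 0.4]
opening: 0.996
grasp_force: 0.0
```

```bash
cat >> h.py <<'E'
def barfit(c,ctr=(.5375,-.2195)):
    W,red=colours(c);near=np.hypot(W[...,0]-ctr[0],W[...,1]-ctr[1])<.06
    bar=big(near&(W[...,2]>.060)&(W[...,2]<.075));z=np.nanmedian(W[bar][:,2])
    print(" bar z",np.round(z,4),rect(onz(c,np.argwhere(bar)[:,::-1],.067)), "red end",np.round(np.nanmean(W[bar&red],0),4))
E
python3 - <<'E'
from h import *
for i in range(3):
    c=cam("wrist");print(get_obs()["eef_pos"],get_obs()["eef_rot"])
    barfit(c); print(plate(c))
    W,red=colours(c);line=big(red&(W[...,2]<.03)&(np.hypot(W[...,0]-.5375,W[...,1]+.2195)>.058)&(np.hypot(W[...,0]-.5375,W[...,1]+.2195)<.15))
    print(" line n",line.sum(),rect(onz(c,np.argwhere(line)[:,::-1],.018)))
    for d in masks_of(c,"blank_a")[:3]:
        m=d["mask"]&(W[...,2]>.022);print(rect(onz(c,np.argwhere(m)[:,::-1],.030)),np.nanmedian(W[m][:,2]))
save(c,"d")
for n in ("scene","side"): barfit(cam(n))
E
```

```text
[ 0.53990358 -0.22031983  0.15361718] [0.00202533 0.98030342 0.1974768  0.00200558]
 bar z 0.0661 [ 538.52 -217.44   75.77   13.82   24.15] red end [ 0.5607 -0.2072  0.066 ]
plate top z 0.0173
[ 536.94 -219.21  249.96  149.74   17.68]
 line n 159 [ 634.02 -187.35   30.56    4.85   18.37]
[ 485.33 -277.75   86.01   24.41   17.81] 0.029278661387789617
[ 595.29 -156.05   75.59   24.38   17.63] 0.029142276874332185
[ 0.53917928 -0.21969633  0.15246071] [0.00140716 0.98028687 0.19756955 0.00139348]
 bar z 0.0661 [ 538.49 -217.49   75.76   13.8    24.14] red end [ 0.5606 -0.2074  0.0659]
plate top z 0.0172
[ 536.93 -219.24  250.04  149.82   17.71]
 line n 156 [ 634.65 -186.79   28.84    4.83   16.33]
[ 595.22 -156.11   75.64   24.38   17.63] 0.029169496964914582
[ 484.95 -277.84   85.5    24.57   17.72] 0.029231851645793394
[ 520.54 -224.88  140.38  105.84   23.56] 0.03948853622934437
[ 0.53843073 -0.21912157  0.15106219] [5.49785621e-04 9.80277991e-01 1.97621979e-01 5.57968477e-04]
 bar z 0.0661 [ 538.35 -217.53   75.37   13.81   24.15] red end [ 0.5607 -0.2072  0.066 ]
plate top z 0.0172
[ 536.93 -219.22  250.02  149.78   17.7 ]
 line n 158 [ 634.33 -186.76   29.9     5.03   16.67]
[ 477.38 -280.12   69.4    24.46   18.13] 0.029281000729858175
[ 595.83 -155.85   74.44   24.32   17.58] 0.029185061902115395
 bar z 0.0654 [ 543.82 -224.58   79.22   20.07   24.62] red end [ 0.5612 -0.2114  0.066 ]
 bar z 0.0662 [ 538.85 -221.67   76.05   17.33   24.17] red end [ 0.5609 -0.2103  0.067 ]
```

View pics/d.png

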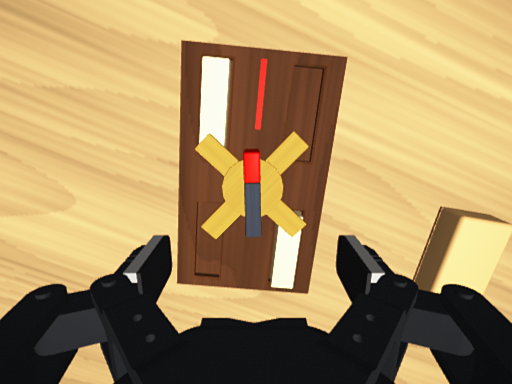

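The bar is at 24.15° and the plate at 17.7°, which puts the collar at about 0.90 rad. The wrist view shows the bar at (252,193) and the empty pockets at (310,113) and (207,240). I'll grip the bar.

{"op": "play_rows", "data": {"plan": [[85,[0,0,0.1],-0.008],[60,[0,0,0.2],-0.008],[40,[0,0,0.258],-0.008],[40,[0,0,0.258],-0.008],[40,[0,0,0.258],-0.008],[10,[0,0,0.258],-0.008],[10,[0,0,0.258],-0.008],[10,[0,0,0.258],-0.008],[10,[0,0,0.258],-0.008],[10,[0,0,0.258],-0.008]]}}

```text
time_s: 4.7
eef_pos: [0.5387, -0.2181, 0.0492]
eef_rot: [-0.0, 0.978, 0.21, 0.001]
wrist_force: [-3.6, 6.3, 9.0]
opening: 0.152
grasp_force: 60.9
```

{"op": "play_rows", "data": {"plan": [[10,[0,0,0],-0.035],[10,[0,0,0],-0.07],[10,[0,0,0],-0.105],[10,[0,0,0],-0.14],[10,[0,0,0],-0.175],[10,[0,0,0],-0.2],[10,[0,0,0],-0.208],[10,[0,0,0],-0.208],[10,[0,0,0],-0.208],[10,[0,0,0],-0.208]]}}

```text
time_s: 5.7
eef_pos: [0.5381, -0.2175, 0.0492]
eef_rot: [-0.001, 0.858, 0.513, 0.0]
wrist_force: [-5.7, 8.4, 11.3]
opening: 0.148
grasp_force: 61.3
```

{"op": "play_rows", "data": {"plan": [[40,[0,0,0],0],[40,[0,0,0],0],[40,[0,0,0],0],[40,[0,0,-0.1],0],[40,[0,0,-0.2],0],[40,[0,0,-0.3],0],[40,[0,0,-0.4],0],[40,[0,0,-0.4],0],[40,[0,0,-0.4],0],[40,[0,0,-0.4],0]]}}

```text
time_s: 6.7
eef_pos: [0.5373, -0.2185, 0.2056]
eef_rot: [-0.001, 0.859, 0.513, -0.0]
wrist_force: [-1.1, -1.3, -0.4]
opening: 0.47
grasp_force: 0.0
```

Run:
```python
from h import *
c=cam("wrist");o=get_obs();print(o["eef_pos"],o["opening"]);barfit(c);print(plate(c))
np.set_printoptions(suppress=True)
for n in("scene","side"):
    c=cam(n);W=cloud(c)
    for d in masks_of(c,"blank_a"):
        m=d["mask"];m=m&(W[...,2]>.018);print(n,d["conf"],rect(onz(c,np.argwhere(m)[:,::-1],.026)),np.nanmedian(W[m][:,2]))
go([.485,.235,.22],np.radians(12))
```

```text
[ 0.53713221 -0.2183988   0.2051218 ] 0.4679153706829822
 bar z 0.0661 [ 537.95 -216.93   75.28   13.24   62.1 ] red end [ 0.5494 -0.1938  0.0659]
plate top z 0.0172
[ 538.06 -219.69  250.    149.96   17.75]
scene 0.84 [ 485.21 -285.33   89.71   30.56   16.07] 0.028523397732882927
scene 0.73 [ 595.63 -162.06   91.94   32.26   16.39] 0.02834785281992508
scene 0.62 [512.99 190.88  86.87  34.96   3.66] 0.024362418463092006
scene 0.57 [487.67 314.31  81.5   33.19   5.45] 0.023384744234063337
side 0.74 [506.21 194.45  82.36  33.16   5.65] 0.025245490820193783
side 0.71 [ 597.42 -159.85   79.33   34.86   19.9 ] 0.028795864208690403
side 0.63 [ 485.75 -282.94   88.01   32.93   17.89] 0.02900995806882123
side 0.58 [468.62 314.28  55.61  34.81  18.04] 0.024523097464460353
p0 [ 0.5376 -0.2187  0.2059] yaw0 1.0763 -> shift [ 0.9359 -0.6541 -0.034 ] turn 0.2759 rows>= 9.1
```

{"op": "play_rows", "data": {"plan": [[40,[0.94,-0.65,-0.03],0.275],[40,[0.94,-0.65,-0.03],0.275],[40,[0.94,-0.65,-0.03],0.275],[40,[0.94,-0.65,-0.03],0.275],[40,[0.94,-0.65,-0.03],0.275],[40,[0.94,-0.65,-0.03],0.275],[40,[0.94,-0.65,-0.03],0.275],[40,[0.94,-0.65,-0.03],0.275],[40,[0.94,-0.65,-0.03],0.275],[40,[0.94,-0.65,-0.03],0.275]]}}

```text
time_s: 8.0
eef_pos: [0.4865, 0.239, 0.2189]
eef_rot: [-0.0, 0.994, 0.107, -0.0]
wrist_force: [-0.3, -1.3, 0.1]
opening: 0.471
grasp_force: 0.0
```

{"op": "play_rows", "data": {"plan": [[40,[0,0,0],0],[40,[0,0,0],0],[40,[0,0,0],0],[40,[0,0,0],0]]}}

```text
time_s: 8.4
eef_pos: [0.4879, 0.2342, 0.2188]
eef_rot: [0.0, 0.994, 0.105, -0.0]
wrist_force: [0.3, 0.1, -0.6]
opening: 0.471
grasp_force: 0.0
```

```bash
cat >> h.py <<'E'
def blanks(c,z,ctr,lab="blank_a",zt=.003,k=5):
    W=cloud(c)
    for d in masks_of(c,lab)[:k]:
        zm=np.nanmedian(W[...,2][d["mask"]]);m=d["mask"]&(abs(W[...,2]-zm)<zt)
        if m.sum()<30: continue
        m=big(m);print(lab,round(d["conf"],2),np.round(d["rect"]),"z",np.round(zm,4),rect(onz(c,np.argwhere(m)[:,::-1],z)))
E
python3 - <<'E'
from h import *
c=cam("wrist");save(c,"e");print(get_obs()["eef_pos"],get_obs()["eef_rot"])
blanks(c,.026,0);blanks(c,.026,0,"plug",.02);blanks(c,.04,0,"drawer",.05,2)
c=cam("side");blanks(c,.026,0)
E
```

```text
[0.4879484  0.23421973 0.21883552] [ 1.01194495e-04  9.94468888e-01  1.05031506e-01 -5.26389114e-05]
blank_a 0.85 [283. 161.  33.  73.] z 0.0253 [506.07 202.88  83.14  23.99   4.65]
blank_a 0.71 [182. 157.  28.  70.] z 0.0252 [483.4  325.46  82.43  24.13  12.34]
plug 0.95 [230. 159.  21.  71.] z 0.0279 [494.67 264.79  81.56  25.37  11.43]
drawer 0.8 [230. 131. 259. 262.] z 0.0415 [511.87 265.79 292.07 261.51  12.14]
drawer 0.65 [228.  15. 186.  28.] z 0.0676 [642.07 295.61 185.76  24.95 -77.86]
blank_a 0.82 [197. 151.  28.  12.] z 0.0242 [506.55 197.94  83.54  27.68   4.52]
blank_a 0.57 [258. 236.  31.  24.] z 0.0287 [ 598.8  -155.32   73.25   25.84   18.48]
blank_a 0.56 [185. 127.  30.  21.] z 0.0233 [483.91 319.2   83.49  33.39   8.67]
```

View pics/e.png

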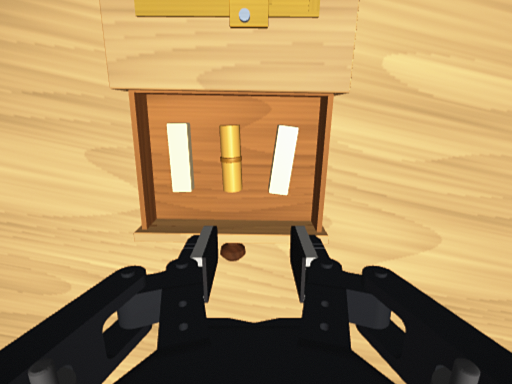

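The drawer view shows blank C at (283,161), the plug at (230,159) and blank D at (180,157). I'll close in over C.

Run:
```python
from h import *
go([.506,.202,.13],np.radians(4.65))
```

```text
p0 [0.4878 0.235  0.2189] yaw0 0.2116 -> shift [0.0272 0.0902 0.2223] turn 0.0415 rows>= 1.9
```

{"op": "play_rows", "data": {"plan": [[40,[0.02,0.06,0.12],0.04],[40,[0.027,0.09,0.222],0.0415],[40,[0.027,0.09,0.222],0.0415],[40,[0.027,0.09,0.222],0.0415],[40,[0.027,0.09,0.222],0.0415],[40,[0.027,0.09,0.222],0.0415],[40,[0.027,0.09,0.222],0.0415]]}}

```text
time_s: 9.4
eef_pos: [0.5067, 0.2033, 0.132]
eef_rot: [-0.0, 0.999, 0.041, 0.002]
wrist_force: [-0.1, 0.1, -0.7]
opening: 0.466
grasp_force: 0.0
```

Run:
```python
from h import *
c=cam("wrist");save(c,"f");print(get_obs()["eef_pos"],get_obs()["eef_rot"])
blanks(c,.026,0);blanks(c,.026,0,"plug",.02)
W=cloud(c);m=masks_of(c,"blank_a")[0]["mask"]&(abs(W[...,2]-.0255)<.003);print(np.nanmedian(W[m],0))
c=cam("wrist");blanks(c,.026,0);print(get_obs()["eef_pos"])
go([.506,.202,.019],np.radians(4.65))
```

```text
[0.50645023 0.20314014 0.13162206] [-1.97130799e-04  9.99142078e-01  4.13927156e-02  1.30863364e-03]
blank_a 0.88 [125. 202.  53.  89.] z 0.025 [483.43 324.64  83.43  25.46  12.8 ]
plug 0.69 [189. 195.  40.  90.] z 0.0273 [496.08 263.23  81.73  27.62  13.82]
[0.48589852 0.32564968 0.02521617]
blank_a 0.94 [254. 185.  26.  94.] z 0.0253 [506.5  202.56  82.66  23.62   4.62]
blank_a 0.76 [124. 198.  54.  89.] z 0.0249 [483.33 324.73  83.43  25.31  12.83]
[0.50572387 0.20267346 0.13029316]
p0 [0.5057 0.2027 0.1303] yaw0 0.0823 -> shift [0.0005 0.0017 0.2782] turn 0.0004 rows>= 2.2
```

View pics/f.png

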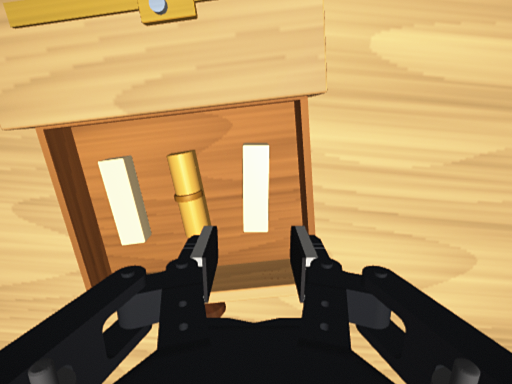

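C is confirmed at (506.5, 202.5), 4.6°, with its top at 25 mm, and it sits at (256,187) px. I'll grasp it now.

{"op": "play_rows", "data": {"plan": [[38,[0.001,0,0.1],0],[38,[0.001,0,0.2],0],[38,[0.001,0,0.26],0],[38,[0.001,0,0.288],0],[38,[0.001,0,0.288],0],[38,[0.001,0,0.288],0],[16,[0.001,0,0.288],0],[16,[0.001,0,0.288],0],[16,[0.001,0,0.288],0],[16,[0.001,0,0.288],0]]}}

```text
time_s: 10.7
eef_pos: [0.5078, 0.2029, 0.017]
eef_rot: [-0.0, 0.999, 0.041, 0.002]
wrist_force: [-0.7, -0.3, 7.1]
opening: 0.257
grasp_force: 59.8
```

{"op": "play_rows", "data": {"plan": [[16,[0,0,-0.05],0],[16,[0,0,-0.15],0],[16,[0,0,-0.25],0],[16,[0,0,-0.35],0],[16,[0,0,-0.45],0],[16,[0,0,-0.45],0],[16,[0,0,-0.45],0],[16,[0,0,-0.45],0],[16,[0,0,-0.45],0]]}}

```text
time_s: 11.6
eef_pos: [0.5049, 0.2024, 0.193]
eef_rot: [0.0, 0.999, 0.041, -0.002]
wrist_force: [0.7, -0.2, -0.6]
opening: 0.263
grasp_force: 59.0
```

Run:
```python
from h import *
c=cam("wrist");o=get_obs();print(o["eef_pos"],o["eef_rot"],o["opening"],o["grasp_force"]);save(c,"g")
blanks(c,.026,0)
P=cloud(c);T=np.linalg.inv(c["Twc"])@np.eye(4)
Tt=np.array(c["T_tool_cam"]);X=P@T[:3,:3].T+T[:3,3];X=X@Tt[:3,:3].T+Tt[:3,3]  # tool coords
for d in masks_of(c,"blank_a"):
    x=X[d["mask"]];x=x[~np.isnan(x[:,0])]
    print(d["conf"],np.round(d["rect"]),np.round(np.percentile(x,[2,50,98],axis=0),4).tolist())
go([.5375,-.2195,.16],np.radians(17.7))
```

```text
[0.50506179 0.20238177 0.19315603] [ 1.78674762e-04  9.99158110e-01  4.09943071e-02 -1.58298501e-03] 0.2555163036256604 58.95920276641846
blank_a 0.73 [253. 243.  48. 152.] z 0.2013 [410.78 195.24 194.2   54.97   4.75]
blank_a 0.6 [147. 183.  48.  76.] z 0.0249 [483.06 324.77  83.53  25.34  12.66]
0.73 [253. 243.  48. 152.] [[-0.0405, -0.0117, -0.0094], [0.0053, -0.0007, -0.0082], [0.0403, 0.0102, 0.0003]]
0.6 [147. 183.  48.  76.] [[-0.0514, -0.142, 0.1665], [-0.0077, -0.1222, 0.1682], [0.0297, -0.1088, 0.1881]]
p0 [0.5055 0.2024 0.1936] yaw0 0.082 -> shift [-0.0064  1.0579  0.0842] turn -0.0722 rows>= 8.5
```

View pics/g.png

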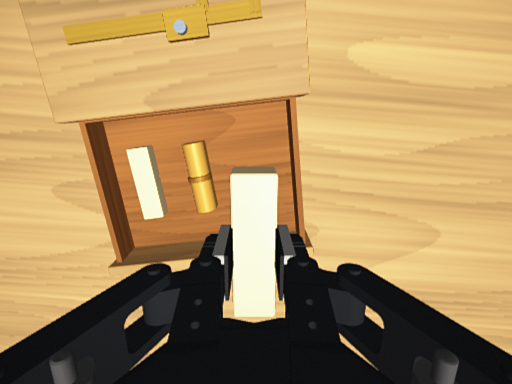

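The wrist view shows the blank held centred between the fingers at (253,243) px. Its tool-frame offset is about (0,-0.7) mm, with its top 8 mm above the TCP. I'll move over the plate and re-measure there.

{"op": "play_rows", "data": {"plan": [[16,[-0.045,1.0,-0.14],-0.073],[16,[-0.045,1.0,-0.14],-0.073],[16,[-0.045,1.0,-0.14],-0.073],[16,[-0.045,1.0,-0.14],-0.073],[16,[-0.045,1.0,-0.14],-0.073],[16,[-0.045,1.0,-0.14],-0.073],[16,[-0.045,1.0,-0.14],-0.073],[16,[-0.045,1.0,-0.14],-0.073],[16,[-0.045,1.0,-0.14],-0.073],[16,[-0.045,1.0,-0.14],-0.073]]}}

```text
time_s: 12.75
eef_pos: [0.5207, -0.1992, 0.2504]
eef_rot: [-0.0, 0.988, 0.153, -0.0]
wrist_force: [0.1, 0.5, 0.1]
opening: 0.259
grasp_force: 59.2
```

{"op": "play_rows", "data": {"plan": [[16,[0,0,0],0],[16,[0,0,0],0],[16,[0,0,0],0],[16,[0,0,0],0],[16,[0,0,0],0]]}}

```text
time_s: 13.25
eef_pos: [0.5211, -0.1968, 0.2509]
eef_rot: [0.0, 0.988, 0.156, 0.0]
wrist_force: [-0.8, -0.4, -0.5]
opening: 0.257
grasp_force: 59.2
```

```bash
cat >> h.py <<'E'
def held(c):
    T=np.linalg.inv(c["Twc"]);Tt=np.array(c["T_tool_cam"]);X=cloud(c)@T[:3,:3].T+T[:3,3];X=X@Tt[:3,:3].T+Tt[:3,3]
    for d in masks_of(c,"blank_a"):
        x=X[d["mask"]];x=x[~np.isnan(x[:,0])]
        if np.median(x[:,2])<.02: print("held tool xyz 2/50/98%",np.round(np.percentile(x,[1,50,99],axis=0),4).tolist())
def pocket(c,i):
    p=plate(c);a=np.radians(p[4]);l=np.array([[70,42],[70,-42],[-70,42],[-70,-42]])[i]
    q=p[:2]+[l[0]*np.cos(a)-l[1]*np.sin(a),l[0]*np.sin(a)+l[1]*np.cos(a)]
    print("plate",p,"pocket",i,np.round(q,1));return q/1000,a
E
python3 - <<'E'
from h import *
for i in range(2):
    c=cam("wrist");print(get_obs()["eef_pos"])
    q,a=pocket(c,1);held(c);blanks(c,.03,0)
go([q[0],q[1],.10],a)
E
```

```text
[ 0.52109043 -0.19701829  0.25097152]
plate top z 0.0173
plate [ 536.48 -219.52  249.82  149.85   17.71] pocket 1 [ 615.9 -238.2]
held tool xyz 2/50/98% [[-0.0415, -0.0123, -0.0096], [0.0059, -0.0009, -0.0082], [0.0405, 0.0109, 0.0064]]
blank_a 0.79 [304. 207.  22.  62.] z 0.0292 [ 483.86 -278.3    83.16   24.24   17.59]
blank_a 0.73 [253. 242.  48. 155.] z 0.2592 [ 404.92 -233.73  227.48   64.48   18.03]
blank_a 0.58 [242. 101.  21.  72.] z 0.0292 [ 591.02 -156.54   82.83   23.28   17.78]
[ 0.52096786 -0.1974792   0.25092323]
plate top z 0.0173
plate [ 536.41 -219.52  250.27  149.87   17.7 ] pocket 1 [ 615.9 -238.2]
held tool xyz 2/50/98% [[-0.0412, -0.012, -0.0096], [0.0062, -0.0005, -0.0082], [0.0405, 0.0108, 0.0062]]
blank_a 0.84 [241. 103.  18.  74.] z 0.0292 [ 591.24 -156.12   81.58   22.7    17.67]
blank_a 0.69 [302. 209.  23.  64.] z 0.0292 [ 483.49 -278.43   83.12   24.19   17.74]
blank_a 0.63 [274. 151. 127. 185.] z 0.0174 [ 538.91 -216.43  241.62  144.92   17.63]
blank_a 0.57 [253. 243.  53. 153.] z 0.2592 [ 404.76 -234.24  227.46   64.44   17.99]
p0 [ 0.5209 -0.1976  0.2509] yaw0 0.3113 -> shift [0.1947 0.1694 0.3772] turn 0.0008 rows>= 3.7
```

{"op": "play_rows", "data": {"plan": [[16,[0.1,0.085,0.1],0],[16,[0.197,0.17,0.2],0],[16,[0.197,0.17,0.3],0],[16,[0.197,0.17,0.4],0],[16,[0.197,0.17,0.5],0],[16,[0.197,0.17,0.5],0],[16,[0.197,0.17,0.5],0],[16,[0.197,0.17,0.5],0],[16,[0.197,0.17,0.5],0]]}}

```text
time_s: 14.55
eef_pos: [0.619, -0.2394, 0.0549]
eef_rot: [0.002, 0.988, 0.155, 0.002]
wrist_force: [0.7, -0.1, -1.5]
opening: 0.256
grasp_force: 59.2
```

Run:
```python
from h import *
for i in range(2):
    c=cam("wrist");print(get_obs()["eef_pos"])
    held(c)
go([.6166,-.2384,.022],.309);save(c,"k")
```

```text
[ 0.61867495 -0.23923587  0.05442757]
[ 0.61790975 -0.2387807   0.05325096]
held tool xyz 2/50/98% [[-0.0418, -0.0124, -0.0096], [0.0057, -0.0009, -0.0082], [0.0405, 0.0108, 0.0073]]
p0 [ 0.6176 -0.2386  0.0527] yaw0 0.3114 -> shift [-0.0024 -0.0014  0.0767] turn 0.0008 rows>= 0.6
```

View pics/k.png

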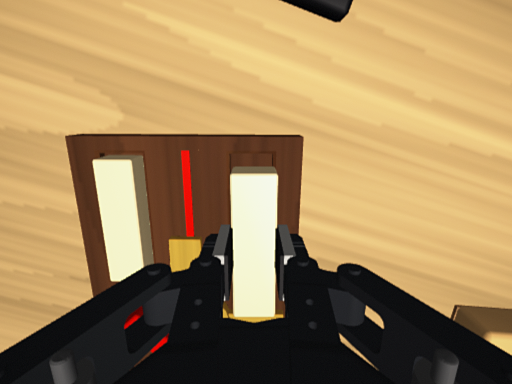

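The blank at (254,240) px lines up with the pocket edges at 230–276 px. I'll lower it.

{"op": "play_rows", "data": {"plan": [[16,[-0.001,-0.001,0.03],0],[16,[-0.001,-0.001,0.055],0],[16,[-0.001,-0.001,0.068],0],[16,[-0.001,-0.001,0.07],0],[16,[-0.001,-0.001,0.07],0],[16,[-0.001,-0.001,0.07],0],[16,[-0.001,-0.001,0.07],0],[16,[-0.001,-0.001,0.07],0],[16,[-0.001,-0.001,0.07],0]]}}

```text
time_s: 15.65
eef_pos: [0.6177, -0.2379, 0.0242]
eef_rot: [0.0, 0.988, 0.155, 0.001]
wrist_force: [0.8, 3.6, 11.3]
opening: 0.257
grasp_force: 61.4
```

{"op": "play_rows", "data": {"plan": [[30,[0,0,0],0],[30,[0,0,0],0],[30,[0,0,0],0],[30,[0,0,-0.05],0],[30,[0,0,-0.15],0],[30,[0,0,-0.25],0],[30,[0,0,-0.35],0],[30,[0,0,-0.45],0],[30,[0,0,-0.55],0],[30,[0,0,-0.55],0]]}}

```text
time_s: 16.65
eef_pos: [0.6192, -0.2396, 0.2502]
eef_rot: [0.004, 0.988, 0.155, 0.004]
wrist_force: [0.5, -0.3, 0.5]
opening: 0.35
grasp_force: 0.0
```

Run:
```python
from h import *
import time
c=cam("wrist");c=cam("wrist");o=get_obs();print(o["eef_pos"],o["opening"])
blanks(c,.030,0);q,a=pocket(c,1)
go([.48,.20,.25],np.radians(12.7))
```

```text
[ 0.61661125 -0.23821309  0.24366359] 0.3532525417428514
blank_a 0.88 [189. 167.  26.  68.] z 0.0292 [ 591.99 -157.22   81.84   24.17   17.62]
blank_a 0.66 [251. 171.  22.  70.] z 0.033 [ 616.05 -238.08   75.5    23.9    17.32]
blank_a 0.59 [253. 260.  17.  58.] z 0.0293 [ 484.3  -278.47   83.75   23.42   18.21]
plate top z 0.0174
plate [ 536.51 -219.71  249.73  149.82   17.71] pocket 1 [ 616.  -238.4]
p0 [ 0.6154 -0.2374  0.2407] yaw0 0.3113 -> shift [ 0.0127 -1.1447 -0.0204] turn 0.0285 rows>= 9.2
```

```bash
cat >> h.py <<'E'
def plane(c,near,a):
    W=cloud(c)
    for d in masks_of(c,"blank_a")[:5]:
        m=cv2.erode(d["mask"].astype(np.uint8),np.ones((3,3)))>0
        p=W[m];p=p[(p[:,2]>.022)&(p[:,2]<.06)]
        if len(p)<50 or np.hypot(*(np.median(p,0)[:2]-near))>.03: continue
        R=np.array([[np.cos(a),np.sin(a)],[-np.sin(a),np.cos(a)]]);l=(p[:,:2]-near)@R.T
        s=np.linalg.lstsq(np.c_[l,np.ones(len(l))],p[:,2],rcond=None)[0]
        print("plane slope x,y",np.round(s[:2],4),"z at pocket",round(s[2],4),"ext",np.round(np.percentile(l,[1,99],axis=0)*1000,1).tolist())
        for lo in range(-44,44,11):
            k=(l[:,0]*1000>lo)&(l[:,0]*1000<lo+11);print(lo,np.round(np.median(p[k,2]),4) if k.any() else None,end="; ")
        print()
E
python3 - <<'E'
from h import *
c=cam("wrist");save(c,"l");q,a=pocket(c,1);plane(c,q,a)
im=c["image"][90:320,130:330];cv2.imwrite("pics/l.png",cv2.cvtColor(cv2.resize(im,None,fx=2.6,fy=2.6,interpolation=cv2.INTER_CUBIC),cv2.COLOR_RGB2BGR))
E
```

```text
plate top z 0.0173
plate [ 536.49 -219.75  250.33  149.73   17.73] pocket 1 [ 616.  -238.4]
plane slope x,y [-0.0984  0.0012] z at pocket 0.0332 ext [[-39.4, -9.9], [40.1, 10.7]]
-44 0.0368; -33 0.036; -22 0.0349; -11 0.0338; 0 0.0328; 11 0.0315; 22 0.0304; 33 0.0296;
```

View pics/l.png

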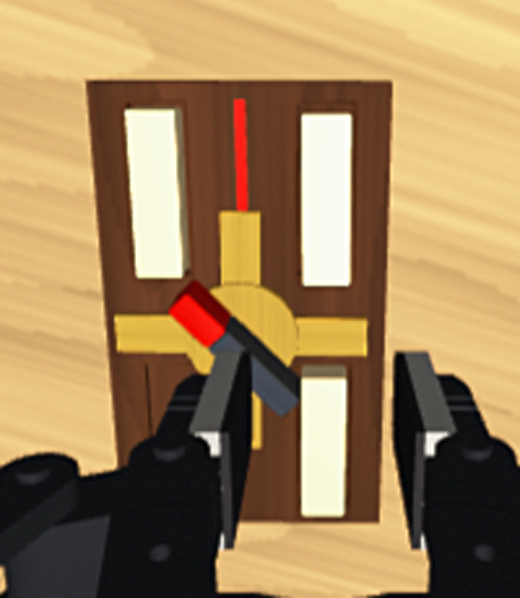

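The crop shows C laterally inside the pocket at (327,200). The depth shows it tilted, with its inner end on the rim, so it needs about 2 mm towards +x. The seated blanks and the bar also put the true centre at (538.0,-217.7). I'll regrip, slide it and release.

{"op": "play_rows", "data": {"plan": [[32,[0,0,0.12],0],[32,[0,0,0.24],0],[32,[0,0,0.36],0],[32,[0,0,0.46],0],[32,[0,0,0.52],0],[32,[0,0,0.542],0],[32,[0,0,0.542],0],[32,[0,0,0.542],0],[16,[0,0,0.542],0],[16,[0,0,0.542],0]]}}

```text
time_s: 18.0
eef_pos: [0.6177, -0.2387, 0.0283]
eef_rot: [0.001, 0.988, 0.155, 0.001]
wrist_force: [-0.5, -0.7, 2.4]
opening: 0.253
grasp_force: 59.1
```

{"op": "play_rows", "data": {"plan": [[16,[0,0,0],0],[16,[0.002,-0.001,0],0],[16,[0.004,-0.002,0],0],[16,[0.006,-0.003,0],0],[16,[0.006,-0.003,0],0],[16,[0.006,-0.003,0],0],[16,[0.006,-0.003,0],0],[16,[0.006,-0.003,0],0]]}}

```text
time_s: 18.8
eef_pos: [0.6186, -0.2371, 0.0273]
eef_rot: [0.001, 0.988, 0.155, 0.0]
wrist_force: [-3.2, -3.1, 6.5]
opening: 0.247
grasp_force: 59.5
```

{"op": "play_rows", "data": {"plan": [[30,[0,0,0],0],[30,[0,0,0],0],[30,[0,0,0],0],[30,[0,0,-0.05],0],[30,[0,0,-0.15],0],[30,[0,0,-0.25],0],[30,[0,0,-0.35],0],[30,[0,0,-0.45],0],[30,[0,0,-0.55],0],[30,[0,0,-0.55],0]]}}

```text
time_s: 19.8
eef_pos: [0.6213, -0.2373, 0.2538]
eef_rot: [0.004, 0.988, 0.155, 0.005]
wrist_force: [0.5, 0.0, 1.1]
opening: 0.35
grasp_force: 0.0
```

Run:
```python
from h import *
for i in range(5): c=cam("wrist")
q,a=pocket(c,1);q=np.array([.6174,-.2364]);plane(c,q,a);blanks(c,.030,0);barfit(c);print(get_obs()["eef_pos"])
```

```text
plate top z 0.0174
plate [ 536.61 -219.69  250.21  149.89   17.69] pocket 1 [ 616.1 -238.4]
plane slope x,y [ 0.0005 -0.0056] z at pocket 0.0294 ext [[-42.5, -10.4], [39.1, 10.7]]
-44 0.0295; -33 0.0293; -22 0.0293; -11 0.0294; 0 0.0294; 11 0.0294; 22 0.0293; 33 0.0295; 
blank_a 0.82 [255. 168.  24.  68.] z 0.0293 [ 615.52 -237.67   83.06   22.68   17.6 ]
blank_a 0.63 [192. 165.  24.  70.] z 0.0291 [ 592.19 -157.16   82.79   24.26   17.61]
blank_a 0.62 [255. 261.  15.  59.] z 0.0293 [ 484.74 -279.21   83.69   22.97   17.55]
blank_a 0.56 [390. 251.  61.  63.] z 0.033 [ 554.66 -460.07   87.26   58.41   13.01]
 bar z 0.066 [ 539.42 -218.04   75.19   15.61   62.58] red end [ 0.5506 -0.1959  0.0659]
[ 0.61757469 -0.23560622  0.24420593]
```

C is now flat and seated, with its top at 29.4 mm like the others. Next is blank D.

{"op": "play_rows", "data": {"plan": [[36,[0.055,-0.72,0],0],[36,[0.055,-0.72,0],0],[36,[0.055,-0.72,0],0],[36,[0.055,-0.72,0],0],[36,[0.055,-0.72,0],0],[36,[0.055,-0.72,0],0]]}}

```text
time_s: 20.8
eef_pos: [0.5496, 0.0475, 0.2455]
eef_rot: [-0.0, 0.988, 0.156, -0.001]
wrist_force: [1.0, 0.1, 0.2]
opening: 0.425
grasp_force: 0.0
```

{"op": "play_rows", "data": {"plan": [[36,[0.054,-0.718,0],0.028],[36,[0.054,-0.718,0],0.028],[36,[0.054,-0.718,0],0.028],[36,[0.054,-0.718,0.03],0.028],[36,[0.054,-0.718,0.1],0.028],[36,[0.054,-0.718,0.2],0.028],[36,[0.054,-0.718,0.264],0.028],[36,[0.054,-0.718,0.264],0.028],[36,[0.054,-0.718,0.264],0.028],[36,[0.054,-0.718,0.264],0.028]]}}

```text
time_s: 21.8
eef_pos: [0.4853, 0.3246, 0.1428]
eef_rot: [-0.0, 0.994, 0.111, 0.002]
wrist_force: [1.0, -0.1, 0.5]
opening: 0.424
grasp_force: 0.0
```

Run:
```python
from h import *
for i in range(3): c=cam("wrist")
blanks(c,.026,0);blanks(c,.026,0,"plug",.02);print(get_obs()["eef_pos"],get_obs()["opening"])
go([.4835,.3245,.0145],np.radians(12.7))
```

```text
blank_a 0.92 [254. 187.  29.  90.] z 0.0253 [482.87 326.38  82.71  23.72  12.8 ]
plug 0.71 [314. 188.  29.  86.] z 0.0275 [495.09 267.57  82.96  26.46  13.86]
[0.48468297 0.32461856 0.14217473] 0.42079304394387695
p0 [0.4847 0.3246 0.1422] yaw0 0.2223 -> shift [-3.800e-03 -2.000e-04  3.192e-01] turn 0.0002 rows>= 2.6
```

{"op": "play_rows", "data": {"plan": [[38,[-0.003,-0.004,0.1],0],[38,[-0.003,-0.004,0.2],0],[38,[-0.003,-0.004,0.28],0],[38,[-0.003,-0.004,0.314],0],[38,[-0.003,-0.004,0.314],0],[38,[-0.003,-0.004,0.314],0],[16,[-0.003,-0.004,0.314],0],[16,[-0.003,-0.004,0.314],0],[16,[-0.003,-0.004,0.314],0],[16,[-0.003,-0.004,0.314],0]]}}

```text
time_s: 23.05
eef_pos: [0.4839, 0.327, 0.0174]
eef_rot: [-0.001, 0.994, 0.112, 0.002]
wrist_force: [-0.9, -1.0, 7.6]
opening: 0.253
grasp_force: 59.8
```

{"op": "play_rows", "data": {"plan": [[16,[0,0,-0.05],0],[16,[0,0,-0.15],0],[16,[0,0,-0.25],0],[16,[0,0,-0.35],0],[16,[0,0,-0.45],0],[16,[0,0,-0.55],0],[16,[0,0,-0.55],0],[16,[0,0,-0.55],0],[16,[0,0,-0.55],0]]}}

```text
time_s: 23.95
eef_pos: [0.4812, 0.3259, 0.234]
eef_rot: [0.0, 0.994, 0.112, -0.001]
wrist_force: [0.6, 0.5, -1.8]
opening: 0.26
grasp_force: 59.0
```

Run:
```python
from h import *
for i in range(2): c=cam("wrist")
held(c);o=get_obs();print(o["eef_pos"],o["opening"],o["grasp_force"])
go([.4586,-.199,.2345],.309)
```

```text
held tool xyz 2/50/98% [[-0.0412, -0.0123, -0.0091], [0.0063, -0.0006, -0.0077], [0.0409, 0.0108, 0.0068]]
[0.48114097 0.3258201  0.23323982] 0.25659333830104486 58.95117938518524
p0 [0.4811 0.3258 0.2332] yaw0 0.2234 -> shift [-0.3457  1.267  -0.0015] turn -0.0272 rows>= 10.5
```

{"op": "play_rows", "data": {"plan": [[16,[-0.173,0.633,0],0],[16,[-0.173,0.633,0],0],[16,[-0.173,0.633,0],0],[16,[-0.173,0.633,0],0],[16,[-0.173,0.633,0],0],[16,[-0.173,0.633,0],0]]}}

```text
time_s: 24.7
eef_pos: [0.4699, 0.06, 0.234]
eef_rot: [0.0, 0.994, 0.109, -0.001]
wrist_force: [0.9, -0.0, -1.2]
opening: 0.257
grasp_force: 59.1
```

{"op": "play_rows", "data": {"plan": [[16,[-0.173,0.634,0],-0.028],[16,[-0.173,0.634,0],-0.028],[16,[-0.173,0.634,0],-0.028],[16,[-0.173,0.634,0],-0.028],[16,[-0.173,0.634,0],-0.028],[16,[-0.173,0.634,0],-0.028],[16,[-0.173,0.634,0.1],-0.028],[16,[-0.173,0.634,0.2],-0.028],[16,[-0.173,0.634,0.2],-0.028],[16,[-0.173,0.634,0.2],-0.028]]}}

```text
time_s: 25.7
eef_pos: [0.4592, -0.1976, 0.1546]
eef_rot: [-0.001, 0.988, 0.155, -0.001]
wrist_force: [-0.2, -1.5, -1.4]
opening: 0.26
grasp_force: 59.2
```

Run:
```python
from h import *
for i in range(6): c=cam("wrist")
q,a=pocket(c,2);held(c);blanks(c,.03,0);barfit(c);o=get_obs();print(o["eef_pos"],o["opening"],o["grasp_force"])
go([.4586,-.199,.0545],.309)
```

```text
plate top z 0.0172
plate [ 523.85 -223.04  222.07  149.74   17.71] pocket 2 [ 444.4 -204.3]
held tool xyz 2/50/98% [[-0.041, -0.0121, -0.0091], [0.0067, -0.0005, -0.0077], [0.041, 0.0106, 0.0061]]
blank_a 0.93 [255. 240.  50. 149.] z 0.1647 [ 393.29 -220.56  168.05   47.25   18.13]
blank_a 0.81 [347.  45.  42.  89.] z 0.029 [ 606.32 -238.69   66.25   24.55   17.7 ]
blank_a 0.67 [255.  44.  28.  88.] z 0.0291 [ 581.93 -159.47   63.55   23.71   18.  ]
blank_a 0.63 [336. 184.  31.  85.] z 0.0292 [ 483.85 -277.78   83.43   24.53   17.7 ]
 bar z 0.066 [ 537.1  -217.26   74.78   14.31   62.65] red end [ 0.5493 -0.1951  0.0661]
[ 0.45966877 -0.19885579  0.15564788] 0.2559303332601846 59.21138048171997
p0 [ 0.4597 -0.1989  0.1556] yaw0 0.3115 -> shift [-0.0029 -0.0008  0.2529] turn 0.0008 rows>= 2.0
```

{"op": "play_rows", "data": {"plan": [[16,[0,0,0.1],0],[16,[0,0,0.2],0],[16,[0,0,0.27],0],[16,[0,0,0.3],0],[16,[0,0,0.32],0],[16,[0,0,0.328],0],[16,[0,0,0.328],0],[16,[0,0,0.328],0],[16,[0,0,0.328],0],[16,[0,0,0.328],0]]}}

```text
time_s: 27.15
eef_pos: [0.4598, -0.199, 0.0244]
eef_rot: [0.0, 0.988, 0.155, 0.0]
wrist_force: [0.1, 0.6, -0.6]
opening: 0.259
grasp_force: 59.2
```

{"op": "play_rows", "data": {"plan": [[16,[0,0,0.003],0],[16,[0,0,0.003],0],[16,[0,0,0.003],0],[30,[0,0,0.003],0],[30,[0,0,0.003],0],[30,[0,0,0.003],0],[30,[0,0,-0.05],0],[30,[0,0,-0.15],0],[30,[0,0,-0.25],0],[30,[0,0,-0.35],0]]}}

```text
time_s: 28.15
eef_pos: [0.459, -0.1985, 0.1651]
eef_rot: [-0.0, 0.988, 0.155, -0.0]
wrist_force: [0.0, -0.7, -0.3]
opening: 0.351
grasp_force: 0.0
```

{"op": "play_rows", "data": {"plan": [[30,[0.14,0,-0.2],0],[30,[0.14,0,-0.2],0],[30,[0.14,0,-0.2],0],[30,[0.14,0,-0.2],0],[30,[0.14,0,-0.2],0]]}}

```text
time_s: 28.65
eef_pos: [0.5115, -0.181, 0.242]
eef_rot: [-0.001, 0.988, 0.155, -0.001]
wrist_force: [-0.5, 0.1, -0.0]
opening: 0.353
grasp_force: 0.0
```

Run:
```python
from h import *
for i in range(4): c=cam("wrist")
q,a=pocket(c,2)
for p in ([.4584,-.1993],[.6174,-.2366]): plane(c,np.array(p),a)
blanks(c,.03,0);barfit(c);print(get_obs()["eef_pos"])
go([.538,-.218,.0466],1.092)
```

```text
plate top z 0.0173
plate [ 536.58 -219.39  249.16  149.88   17.72] pocket 2 [ 457.1 -200.7]
plane slope x,y [-0.0062 -0.0036] z at pocket 0.0293 ext [[-39.6, -9.5], [41.4, 10.9]]
-44 0.0296; -33 0.0293; -22 0.0293; -11 0.0293; 0 0.0293; 11 0.0293; 22 0.0292; 33 0.0292; 
plane slope x,y [-0.0017 -0.052 ] z at pocket 0.0291 ext [[-42.3, -10.3], [37.8, 12.4]]
-44 0.0293; -33 0.0292; -22 0.0293; -11 0.0291; 0 0.0292; 11 0.0292; 22 0.0292; 33 0.0292; 
blank_a 0.95 [317. 208.  24.  65.] z 0.0291 [ 484.03 -278.06   82.35   24.29   17.65]
blank_a 0.87 [255. 206.  17.  65.] z 0.0292 [ 458.92 -198.28   83.63   23.43   17.94]
blank_a 0.84 [257.  98.  24.  78.] z 0.0292 [ 591.65 -156.83   82.36   23.25   17.45]
blank_a 0.59 [324. 100.  26.  73.] z 0.0291 [ 614.91 -236.42   82.53   24.29   17.71]
blank_a 0.4 [455. 207.  80.  85.] z 0.0328 [ 541.15 -463.14  114.9    59.57   12.93]
 bar z 0.0661 [ 537.77 -217.23   75.53   13.88   62.66] red end [ 0.5492 -0.1939  0.0659]
[ 0.51234394 -0.18158863  0.24331273]
p0 [ 0.5123 -0.1816  0.2433] yaw0 0.311 -> shift [0.0334 0.1065 0.4917] turn -0.2486 rows>= 5.2
```

All four blanks are flat, with tops at about 29.2 mm. Now I'll grip the bar, which is at 62.6°.

{"op": "play_rows", "data": {"plan": [[45,[0.035,0.106,0],-0.248],[45,[0.035,0.106,0],-0.248],[45,[0.035,0.106,0],-0.248],[45,[0.035,0.106,0.1],-0.248],[45,[0.035,0.106,0.2],-0.248],[45,[0.035,0.106,0.3],-0.248],[45,[0.035,0.106,0.38],-0.248],[45,[0.035,0.106,0.38],-0.248],[45,[0.035,0.106,0.38],-0.248],[45,[0.035,0.106,0.38],-0.248]]}}

```text
time_s: 30.05
eef_pos: [0.5404, -0.2186, 0.0941]
eef_rot: [0.002, 0.855, 0.519, 0.001]
wrist_force: [0.8, -0.1, 0.8]
opening: 0.53
grasp_force: 0.0
```

{"op": "play_rows", "data": {"plan": [[42,[0,0,0.06],0],[42,[0,0,0.11],0],[42,[0,0,0.11],0],[42,[0,0,0.11],0],[42,[0,0,0.11],0],[10,[0,0,0.11],0],[10,[0,0,0.11],0],[10,[0,0,0.11],0],[10,[0,0,0.11],0]]}}

```text
time_s: 30.95
eef_pos: [0.5382, -0.2172, 0.049]
eef_rot: [-0.001, 0.855, 0.519, -0.001]
wrist_force: [-7.6, 3.4, 11.1]
opening: 0.151
grasp_force: 61.0
```

{"op": "play_rows", "data": {"plan": [[10,[0,0,0],0.035],[10,[0,0,0],0.07],[10,[0,0,0],0.105],[10,[0,0,0],0.14],[10,[0,0,0],0.175],[10,[0,0,0],0.21],[10,[0,0,0],0.235],[10,[0,0,0],0.248],[10,[0,0,0],0.248],[10,[0,0,0],0.248]]}}

```text
time_s: 31.95
eef_pos: [0.539, -0.2182, 0.049]
eef_rot: [0.0, 0.988, 0.155, -0.0]
wrist_force: [-4.1, 0.4, 6.0]
opening: 0.149
grasp_force: 60.5
```

{"op": "play_rows", "data": {"plan": [[10,[0,0,0],0],[10,[0,0,0],0],[40,[0,0,0],0],[40,[0,0,0],0],[40,[0,0,0],0],[40,[0,0,-0.1],0],[40,[0,0,-0.2],0],[40,[0,0,-0.3],0],[40,[0,0,-0.4],0],[40,[0,0,-0.5],0]]}}

```text
time_s: 32.95
eef_pos: [0.5388, -0.2173, 0.2493]
eef_rot: [-0.0, 0.988, 0.155, 0.0]
wrist_force: [0.1, -1.3, -0.3]
opening: 0.47
grasp_force: 0.0
```

Run:
```python
from h import *
for i in range(4): c=cam("wrist")
q,a=pocket(c,2);barfit(c);blanks(c,.03,0)
W=cloud(c)
for p in ([.4584,-.1993],[.6174,-.2366],[.5915,-.1570],[.484,-.278]): plane(c,np.array(p),a)
o=get_obs();print(o["eef_pos"],o["time_s"]);c=cam("side");barfit(c)
```

```text
plate top z 0.0173
plate [ 554.65 -213.77  211.91  149.86   17.69] pocket 2 [ 475.2 -195. ]
 bar z 0.0662 [ 537.76 -217.35   74.45   13.14   18.12] red end [ 0.5613 -0.21    0.0661]
blank_a 0.89 [224. 213.  20.  60.] z 0.0293 [ 450.34 -201.39   65.78   23.72   16.63]
blank_a 0.79 [284. 116.  21.  71.] z 0.0292 [ 615.55 -236.68   82.44   23.97   17.62]
blank_a 0.77 [282. 218.  20.  60.] z 0.0293 [ 475.89 -281.22   66.     23.76   19.  ]
blank_a 0.67 [220. 114.  22.  72.] z 0.0292 [ 596.54 -155.34   70.83   24.02   17.64]
plane slope x,y [-0.0119 -0.0007] z at pocket 0.0292 ext [[-38.9, -10.9], [41.3, 10.8]]
-44 0.0296; -33 0.0294; -22 0.0294; -11 0.0294; 0 0.0293; 11 0.0292; 22 None; 33 0.029; 
plane slope x,y [-0.0026 -0.0023] z at pocket 0.0293 ext [[-39.3, -10.8], [37.3, 11.8]]
-44 0.0293; -33 0.0294; -22 0.0295; -11 0.0292; 0 0.0293; 11 0.0293; 22 0.0292; 33 0.029; 
plane slope x,y [0.     0.0046] z at pocket 0.0293 ext [[-26.4, -11.4], [39.6, 10.5]]
-44 0.0291; -33 0.029; -22 0.0293; -11 0.0292; 0 0.0293; 11 0.0292; 22 0.0293; 33 0.0292; 
plane slope x,y [-0.0075  0.0005] z at pocket 0.0293 ext [[-40.0, -10.7], [40.8, 10.9]]
-44 0.0296; -33 0.0295; -22 0.0293; -11 0.0293; 0 0.0295; 11 0.0294; 22 None; 33 0.0283; 
[ 0.53833117 -0.2172033   0.24609457] 33.45
 bar z 0.066 [ 538.26 -222.33   77.05   18.24   17.72] red end [ 0.5627 -0.2124  0.0669]
```

The bar is at 18.1° against the plate's 17.7°, so the collar is locked within 0.01 rad. The blanks are flat and the arm is clear, so I'm handing in.

```bash
python3 -c "
from bench import *
print(hand_in())"
```

```text
the job is handed in; nothing more can be done
None
```

I handed the job in at about 33 s of the 72 s allowed: both spares lie flat in the empty pockets and the collar is about 0.01 rad from its locked mark; the hand-in returned no verdict.

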